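# Unlock the filter slide, index it at its ball detent and hold it

### The job

Swing the lock lever of the filter-slide bench fully open, then take the slide's upright tab between the fingers and slide it towards the detector housing until the spring ball of the plunger drops into the notch in the slide's edge. Finish holding it there: keep the tab pinched between both fingers with the ball seated in the notch, and do not let go. Leave the beaker, the dropper bottle and the vial where they stand.

Things in the scene. Friction and masses are not known exactly. Their poses are not given: they have to be found in the camera images.
- filter_bench: The bench, fixed to the worktop: an aluminium base plate 150 x 310 x 10 mm. Origin at the centre of its underside; z up, y along the rail towards the black detector housing (to the robot's left), x to the plunger side (away from the robot), turned by up to 0.3 rad. The lengths below are in these axes. The slide runs along y at x=0.
- filter_slide (a joint): Travel of the slide (m), growing towards the housing (+y); at 0 the tab is at bench y=-0.055. Stops at -0.003 and 0.108; starts at 0 to 0.02. Friction about 1 N. While the lever is shut its tongue stops a lug on the slide's near edge at about 0.025, before the notch is reached; pushing the slide does not open it. Ball seated at 0.055 + bench y of point plunger.
- housing_top (a point): Centre of the top of the black detector housing, 67 mm above the worktop: a fixed tunnel at bench y=84 to 146 mm, x=-48 to 48 mm. The front end of the slide enters it; the tab stays outside.
- tab_top (a point): Centre of the top edge of the slide's upright grip tab, 70 mm above the worktop. The tab (two 6 mm plates face to face: filter_slide_c6 front, _c7 rear) is 12 mm thick along bench y, 26 mm wide along bench x, free from z=33 to 70 mm. It moves with the slide, a dark steel plate (bench x=-25 to 25 mm, top at z=31 mm) that reaches 85 mm in front of (+y) and 65 mm behind the tab.
- notch (a point): Centre of the notch in the slide's far (+x) edge, at the same bench y as the tab's middle, 26 mm above the worktop. The notch is a gap 10 mm wide between two rounded rims (radius 3 mm, centred 8 mm to either side of the notch's middle). Moves with the slide.
- plunger (a point): Point on the slide's far edge line where the plunger's ball presses, 26 mm above the worktop; axes as the bench's. The ball is seated when point notch has the same bench y. The plunger is a steel nose with a 14 mm ball in an aluminium block (bench x=39 to 69 mm, 28 mm long, 46 mm high), clamped firmly somewhere between bench y=-0.005 and 0.025.
- detent_ball (a joint): How far the ball stands out (m): about 0 riding on the plain edge, about 0.004 seated in the notch. Its spring presses with 5 N on the edge, 3 N in the notch: within 8 mm before the notch's middle it draws the slide forward (up to about 4 N), beyond the middle it pushes back about as much.
- lock_lever (a joint): Angle of the lock lever about its upright hinge (rad): 0 shut (handle with knob pointing between bench -x and -y), grows CLOCKWISE seen from above, 1.6 fully open at its stop (handle between -x and +y). Starts at 0 to 0.12; stays where it is left; needs 1 to 2 N at the knob. Shut, its second arm, the steel tongue (69 mm), lies beside the slide with its tip in the way of the slide's lug.
- lever_knob (a point): Centre of the top of the lever's round black knob: 16 mm diameter, upright, from z=42 up to 74 mm above the worktop (the lever arm below it is 10 mm wide with its top at z=41), 58 mm from the hinge axis. Moves with the lever.
- lever_hinge (a point): Point on the lever's upright hinge axis, 40 mm above the worktop, at bench x=-0.048, y=0.022.
- beaker: Small clear beaker, 52 x 59 x 60 mm high, standing behind the bench (bench +x side). Origin at the centre of its underside. Bystander.
- dropper_bottle: Small white bottle with a black cap, 34 mm wide, 74 mm high, behind the bench. Origin at the centre of its underside. Bystander.
- vial: Small sample vial with a dark cap, 23 mm diameter, 48 mm high, on the robot's side of the bench, towards the end away from the housing. Origin at the centre of its underside. Bystander.

How it is judged:
On the way, in this order (a step that is already met when the one before it is completed fails the run):
1. the lock lever is swung open (value of joint lock_lever above 1.3 rad), for 0.2 s.
2. the tab is held between the fingers with the ball in the notch (contact force between the fingers and filter_slide_c6 above 1.5 N and contact force between the fingers and filter_slide_c7 above 1.5 N and y of notch in the frame of plunger between -0.0025 and 0.0025 m), for 0.2 s.
At the end, for the whole second after the job is handed in: The lock lever stands open (more than 1.3 rad), the middle of the notch is within 2.5 mm of the plunger's ball along the rail, the slide is at rest, and the fingers press on both faces of the tab (more than 1.5 N each) (all of step 2 and value of joint lock_lever above 1.3 rad and velocity of joint filter_slide between -0.006 and 0.006 m/s); the arm keeps its last pose, push and grip.
It fails at once if the beaker is displaced by more than 25 mm (distance of beaker from where it was at the start of the episode above 0.025 m).
It fails at once if the dropper bottle is displaced by more than 25 mm (distance of dropper_bottle from where it was at the start of the episode above 0.025 m).
It fails at once if the vial is displaced by more than 25 mm (distance of vial from where it was at the start of the episode above 0.025 m).
It also fails if it takes over 48 s, if anything falls off the work surface, if the arm or the gripper's body presses on something with over 40 N, if the wrist force passes 120 N, or if a joint passes its speed limit or range.

### The arm

A 6-joint arm with a two-finger parallel gripper is mounted at the origin on a cart in front of the work surface, level with it; the furniture and walls round the work are solid. World frame = base frame: x ahead of the robot, y to its left, z up, the work surface at z = 0. Lengths are in m, angles in rad, forces in N, time in s.
With the tool pointing down it reaches from about 0.275 to 0.725 m from the base axis. Payload 5.6 kg.
Tool frame: the origin (TCP) lies midway between the tips of the shut fingers; the grasp point (between the pads) lies 19 mm behind it; z points along the fingers, y is the direction in which the jaws open and shut (so a half turn about z gives the same grasp; the last joint's range is limited). The gripper opens to 85 mm and grips with 20 to 120 N. Pads are 22 mm wide; open, the fingers measure 114 mm over their backs; the gripper's body (76 mm by 85 mm) begins 54 mm behind the grasp point. The pads swing forward as they close: fully open they stand 13 mm farther back than shut.
Start: joints at [-0.969, 0.255, 0.108, 0, -1.424, -0.285], TCP at [0.171, -0.523, 0.231] pointing down, gripper open.
Joint ranges: [-2.95, 2.95], [-1.21, 1.97], [-1.09, 1.5], [-2.87, 1.71], [-2.94, -0.07], [-3.05, 3.05]. Speed limits (rad/s): [2.57, 2.57, 3.14, 3.14, 3.14, 3.14].

### API

Orientations are given as a 3x3 rotation matrix whose columns are the frame's x, y, z axes.
In Python, from workcell import * gives the robot as it stands. The module is installed in compiled form; this text tells all that it offers.
- The arm moves only by the tool drive_tool, never from a script. Its argument "commands" is a list of rows, each an object with "hand": the finger opening in cm, from 0 to 8.54; "translation": the shift along the tool's x, y, z in cm, a list of three; "twist": the turn, a rotation vector about the tool's x, y, z in rad, a list of three. In form: [{"hand": hand, "translation": [x, y, z], "twist": [ax, ay, az]}, ...]. A call has exactly 5 rows; each row is the pose to reach, as a shift and turn from the pose measured when the call began, along the tool's axes at that moment; what a row does not reach only later rows make up. A row lasts 1/12 s, in which the tool goes at most 41.7 mm and 7.16 degrees, less where a joint would pass 70% of its speed; a pose out of reach is approached as far as the arm can. A call with a gripper value outside its range is refused whole. The fingers move at their own pace and stop on an object; "newtons" is the grip in N (left out, the last holds). Time passes only in rows, so rows that repeat a pose let the fingers close, or fill a call up. It gives the time, the measured TCP pose, the force and the opening at its end, in the units of the state.
- read_state(): the state, without advancing time (a new reading comes with each control period).
- get_image(name): name is "scene" or "top" or "wrist"; returns (picture, depth): 400x640x3 uint8, blue, green, red; 400x640 float32, m along the optical axis (not along the pixel's ray), 0 where there is no reading.
- calibration(name): a dict with "fx", "fy", "cx", "cy" (pixels), "camera_from_world" (4x4, takes a point from world to camera coordinates). Camera axes: x right, y down, z forward; pixel columns grow to the right and rows downward; lengths in m; the calibration is good to about 2 mm. A picture is of the moment at which its call begins: read the wrist's pose just before it. calibration takes no time and is no camera call; for the wrist camera it gives the pose at the moment of the call.
- sign_off(): hands the job in, once; it reports no verdict.
Trained networks look in the newest picture that a camera, given by its name, has taken for a name from the list of things; names that differ only in an ending like _2 or _b are one class to them, and where a whole thing is asked for, a point or a joint stands for the part that bears it (a point fixed in the world has none). Each returns a list of dicts, best first, with "score" (0 to 1); they miss things now and then, are a little off and sometimes report something else, mostly with a low value. They report only what shows in the picture. A call takes as long as a camera call.
- recognise(label, camera): "xyz" ([x, y, z] in m, in the coordinates of the camera as it stood for that picture, good to about 4 mm: the middle of the surface that is visible of it).
- masks_of(label, camera): "mask" (400x640 bool, what is visible of it).
The state is a dict: "time": time; "joint_pos": joint angles; "qvel": joint speeds; "tau": joint torques, N m; "position": TCP position; "tcp_rot": TCP orientation; "wrist_force": force on the tool from outside, world axes, zero at the start; "wrist_torque": the same for the moment, N m; "finger_gap": finger opening in m.
Only numpy, scipy, OpenCV 4.12 (cv2) and the standard library are available. Lean on these libraries where they do the work, as an engineer would, in place of code of your own. Each camera call takes 0.05 s, during which the arm holds its last target. There are 200 camera calls.

## Working session

There is one attempt and no reset: what is moved stays moved. The work goes in short steps, Python scripts to look and compute and a tool call to move; the robot and the scene stay as the last step left them, time stands still between calls to the robot, and variables do not carry over. Pictures are saved under pics/ and viewed, and the job is handed in when it is done.

Besides the shell and the picture viewer there is one more tool, called after "Request:" by a JSON object that holds its "api" and its "payload". drive_tool: Moves the arm, as the interface text tells. Its arguments: {"type":"object","properties":{"commands":{"type":"array","items":{"type":"object","properties":{"hand":{"type":"number"},"translation":{"type":"array","items":{"type":"number"}},"twist":{"type":"array","items":{"type":"number"}}}}},"newtons":{"type":"number"}},"required":["commands"]}

```bash
mkdir -p pics
cat > h.py <<'E'
from workcell import *
import numpy as np, cv2
def world(cal,p):
    T=np.linalg.inv(np.array(cal["camera_from_world"])); return T[:3,:3]@np.array(p)+T[:3,3]
def pix(cal,d,u,v):
    return world(cal,[(u-cal["cx"])/cal["fx"]*d,(v-cal["cy"])/cal["fy"]*d,d])
def proj(cal,p):
    q=np.array(cal["camera_from_world"])@np.append(p,1); return cal["fx"]*q[0]/q[2]+cal["cx"],cal["fy"]*q[1]/q[2]+cal["cy"]
def cloud(cal,d):
    v,u=np.mgrid[:400,:640]; c=np.stack([(u-cal["cx"])/cal["fx"]*d,(v-cal["cy"])/cal["fy"]*d,d],-1)
    T=np.linalg.inv(np.array(cal["camera_from_world"])); return c@T[:3,:3].T+T[:3,3]
E
python3 - <<'E'
from h import *
s=read_state(); print(s["time"],s["position"],s["finger_gap"],np.round(s["tcp_rot"],3))
for n in ["top","scene"]:
    im,d=get_image(n); cv2.imwrite(f"pics/{n}0.png",im); c=calibration(n)
    np.savez(f"{n}0.npz",im=im,d=d)
    for l in ["housing_top","tab_top","notch","plunger","lever_knob","lever_hinge","beaker","dropper_bottle","vial"]:
        r=recognise(l,n)
        for x in r[:2]: print(n,l,round(x["score"],2),np.round(world(c,x["xyz"]),4),np.round(proj(c,world(c,x["xyz"]))))
E
```

```text
0.0 [ 0.17123304 -0.5221488   0.23038895] 0.08560750866772705 [[-0.95  -0.311 -0.001]
 [-0.311  0.95   0.002]
 [ 0.     0.002 -1.   ]]
top housing_top 0.98 [ 0.5986 -0.0729  0.0084] [348. 193.]
top tab_top 0.9 [ 0.5953 -0.0993  0.0302] [361. 193.]
top notch 0.79 [ 0.5988 -0.102   0.0308] [362. 192.]
top notch 0.44 [ 0.5967 -0.0678  0.0102] [346. 194.]
top lever_knob 0.66 [ 0.5565 -0.0555  0.0369] [342. 209.]
top lever_hinge 0.63 [ 0.5557 -0.0585  0.0406] [343. 209.]
top beaker 0.85 [ 0.7401 -0.2097  0.0304] [408. 133.]
top dropper_bottle 0.76 [ 0.7584 -0.0486  0.0591] [340. 120.]
top vial 0.52 [ 0.4567 -0.1751  0.0449] [396. 255.]
scene housing_top 0.74 [ 0.5893 -0.097   0.0268] [344. 190.]
scene housing_top 0.63 [ 0.593  -0.0426  0.0191] [329. 204.]
scene tab_top 0.68 [ 0.5941 -0.0969  0.0279] [342. 189.]
scene notch 0.7 [ 0.5957 -0.1029  0.0215] [343. 189.]
scene plunger 0.49 [ 0.659  -0.0522  0.034 ] [308. 186.]
scene plunger 0.49 [ 0.5408 -0.0543  0.0415] [352. 204.]
scene lever_knob 0.71 [ 0.5419 -0.0572  0.0421] [352. 203.]
scene lever_hinge 0.53 [ 0.5457 -0.0563  0.0379] [350. 204.]
scene lever_hinge 0.48 [ 0.6574 -0.0516  0.0341] [309. 186.]
scene beaker 0.56 [ 0.725  -0.202   0.0363] [324. 145.]
scene dropper_bottle 0.58 [ 0.7582 -0.0358  0.0405] [271. 170.]
scene vial 0.78 [ 0.4549 -0.1644  0.0279] [410. 198.]
```

Run:
```python
from h import *
for n,(x,y,w,h) in {"top":(260,90,200,190),"scene":(230,110,220,150)}.items():
    im=np.load(f"{n}0.npz")["im"][y:y+h,x:x+w]; k=3.6 if n=="scene" else 3.1
    cv2.imwrite(f"pics/{n}0c.png",cv2.resize(im,None,fx=k,fy=k,interpolation=cv2.INTER_CUBIC))
c=calibration("top"); P=cloud(c,np.load("top0.npz")["d"])
def show(lo,hi):
    m=(P[...,2]>lo)&(P[...,2]<hi)&(np.load("top0.npz")["d"]>0); m[:, :260]=0;m[:,460:]=0;m[:90]=0;m[290:]=0
    n,l,st,ce=cv2.connectedComponentsWithStats(m.astype(np.uint8))
    for i in range(1,n):
        if st[i,4]>5: print(lo,st[i],np.round(P[l==i].mean(0),4), np.round(cv2.minAreaRect((P[l==i][:,:2]*1000).astype(np.float32)),1) if 0 else cv2.minAreaRect((P[l==i][:,:2]*1000).astype(np.float32)))
show(.062,.08); show(.025,.034)
```

```text
0.062 [422  90  20   9  90] [ 0.8227 -0.2548  0.068 ] ((825.3196411132812, -258.091064453125), (18.837831497192383, 44.05067825317383), 1.859493613243103)
0.062 [334 110  12  13 115] [ 0.7638 -0.0465  0.0729] ((764.6532592773438, -46.56431579589844), (25.298492431640625, 24.811954498291016), 18.9724178314209)
0.062 [ 281  148   39   47 1160] [0.6351 0.0396 0.0668] ((635.7992553710938, 39.759521484375), (61.82691192626953, 95.7890853881836), 74.44114685058594)
0.062 [364 184   8  13  67] [ 0.5942 -0.1095  0.0694] ((594.7109985351562, -109.59280395507812), (11.665590286254883, 26.029563903808594), 76.18041229248047)
0.062 [343 223   8   8  47] [ 0.5134 -0.0636  0.0725] ((513.9456176757812, -63.882877349853516), (13.618327140808105, 15.018794059753418), 46.6231689453125)
0.025 [418  99  17   7  35] [ 0.8186 -0.2511  0.0294] ((818.8843994140625, -252.4590301513672), (37.31111526489258, 9.56868839263916), 75.30111694335938)
0.025 [339 127   5   3   7] [ 0.7493 -0.0528  0.0288] ((749.08447265625, -52.88208770751953), (1.1297228336334229, 9.918631553649902), 18.47046661376953)
0.025 [408 12
[... 687 characters left out ...]
, -99.98084259033203), (153.34286499023438, 69.08184814453125), 66.5688705444336)
0.025 [282 173   3   5   9] [0.6336 0.0792 0.027 ] ((633.656005859375, 79.10826110839844), (3.0958783626556396, 9.780309677124023), 76.75764465332031)
0.025 [409 200   7  16  36] [ 0.5648 -0.2165  0.0267] ((565.1746826171875, -216.96609497070312), (6.173650741577148, 36.88560104370117), 74.94686126708984)
0.025 [337 204  27   6  96] [ 0.5637 -0.0757  0.0293] ((563.802978515625, -75.03889465332031), (59.038047790527344, 8.291393280029297), 87.35248565673828)
0.025 [390 250   4   9  14] [ 0.4586 -0.1672  0.0292] ((459.12603759765625, -167.6879425048828), (17.649614334106445, 5.429433822631836), 7.288127422332764)
```

View pics/top0c.png

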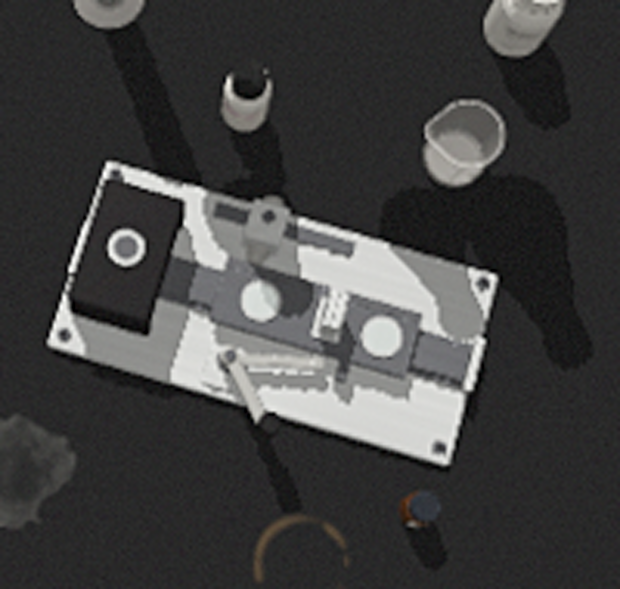

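View pics/scene0c.png

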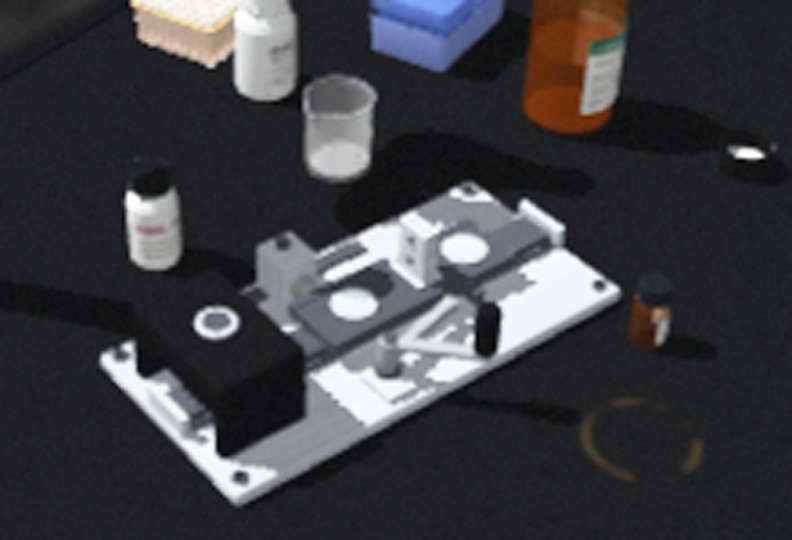

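```bash
cat >> h.py <<'E'
TH=np.deg2rad(-15.4); BX=np.array([np.cos(TH),np.sin(TH)]); BY=np.array([-np.sin(TH),np.cos(TH)])
O=np.array([.6053,-.0711])
def b2w(x,y): return O+x*BX+y*BY
def w2b(p): r=np.asarray(p)[...,:2]-O; return np.stack([r@BX,r@BY],-1)
E
python3 - <<'E'
from h import *
for n in ["top","scene"]:
    c=calibration(n); d=np.load(f"{n}0.npz")["d"]; P=cloud(c,d); B=w2b(P); z=P[...,2]
    def ext(name,m):
        q=B[m&(d>0)]; 
        if len(q): print(n,name,len(q),"x",np.round(np.percentile(q[:,0],[1,50,99]),4),"y",np.round(np.percentile(q[:,1],[1,50,99]),4),"z",np.round(np.median(z[m&(d>0)]),4))
    x,y=B[...,0],B[...,1]
    ext("housing",(z>.06)&(z<.072)&(abs(x)<.08)&(abs(y-.115)<.06))
    ext("plate",(z>.005)&(z<.014)&(abs(x)<.1)&(abs(y)<.2))
    ext("block",(z>.042)&(z<.05)&(x>.03)&(x<.08)&(abs(y)<.05))
    ext("blockface",(z>.02)&(z<.05)&(x>.036)&(x<.075)&(abs(y)<.05))
    ext("tab",(z>.066)&(z<.074)&(abs(x)<.03)&(y<.05))
    ext("slide",(z>.028)&(z<.034)&(abs(x)<.04)&(y<.08))
    ext("knob",(z>.070)&(z<.08)&(x<-.04)&(abs(y)<.06)&(x>-.13))
    h=(z>.06)&(z<.072)&(abs(x)<.06)&(abs(y-.115)<.04)&(d>0); print(cv2.minAreaRect((B[h]*1000).astype(np.float32)))
    pl=(z>.005)&(z<.075)&(abs(x)<.09)&(abs(y)<.17)&(d>0);print(cv2.minAreaRect((B[pl&(z<.014)]*1000).astype(np.float32)))
E
```

```text
top housing 1165 x [-0.0469 -0.0013  0.0466] y [0.0844 0.1143 0.145 ] z 0.0667
top plate 4474 x [-0.0741 -0.0264  0.074 ] y [-0.1523 -0.0332  0.1521] z 0.0097
top block 143 x [0.0399 0.053  0.0686] y [0.0104 0.0242 0.0378] z 0.0456
top blockface 182 x [0.0363 0.0502 0.0738] y [0.0105 0.0243 0.0377] z 0.045
top tab 64 x [-0.0127 -0.0008  0.0129] y [-0.0459 -0.04   -0.0343] z 0.0696
top slide 1268 x [-0.0382 -0.0016  0.0354] y [-0.1039 -0.0238  0.0432] z 0.031
top knob 40 x [-0.0968 -0.0905 -0.0829] y [-0.0236 -0.0172 -0.01  ] z 0.0735
((-0.028972625732421875, 114.88208770751953), (61.86482238769531, 95.82691192626953), 89.70919036865234)
((-5.541252136230469, 4.312408447265625), (320.8652038574219, 166.85299682617188), 88.87301635742188)
scene housing 906 x [-0.0464 -0.0047  0.0468] y [0.0865 0.1192 0.1467] z 0.0645
scene plate 2605 x [-0.074  -0.0397  0.0735] y [-0.1507  0.0106  0.1552] z 0.0078
scene block 85 x [0.0402 0.0552 0.0689] y [0.0118 0.0262 0.0387] z 0.0435
scene blockface 207 x [0.037  0.0488 0.0688] y [0.0118 0.0311 0.0399] z 0.0411
scene tab 39 x [-0.0126  0.0003  0.012 ] y [-0.0441 -0.0382 -0.0316] z 0.0675
scene slide 632 x [-0.0377 -0.0026  0.0348] y [-0.1004 -0.0176  0.0433] z 0.0294
scene knob 30 x [-0.0978 -0.0894 -0.0825] y [-0.0241 -0.0167 -0.0094] z 0.0709
((1.2632179260253906, 116.38067626953125), (97.73727416992188, 62.14738845825195), 0.07353997975587845)
((0.6586837768554688, 1.86822509765625), (310.6292419433594, 152.03590393066406), 89.99414825439453)
```

```bash
cat >> h.py <<'E'
from scipy.spatial.transform import Rotation as R
def delta(bx,by,z,byaw,s=None):
    "tool pointing down at bench xy, tool y along bench angle byaw(deg): prints cm, rad in tool axes"
    s=s or read_state(); T=np.array(s["tcp_rot"]); w=b2w(bx,by)
    t=T.T@(np.array([*w,z])-s["position"])*100
    a=np.deg2rad(byaw)+TH; y=np.array([np.cos(a),np.sin(a),0]); zz=np.array([0,0,-1.]); G=np.stack([np.cross(y,zz),y,zz],1)
    return np.round(t,2),np.round(R.from_matrix(T.T@G).as_rotvec(),3)
def push(a,off):
    "tool pose behind knob for lever at bench direction a deg"
    r=np.deg2rad(a); k=np.array([-.048,.022])+.058*np.array([np.cos(r),np.sin(r)]); t=np.deg2rad(a-90)
    return k-off*np.array([np.cos(t),np.sin(t)])
def st():
    s=read_state(); T=np.array(s["tcp_rot"]); print(s["time"],"b",np.round(w2b(s["position"]),4),"z",round(s["position"][2],4),"byaw",round(np.rad2deg(np.arctan2(T[1,1],T[0,1])-TH),1),"F",np.round(s["wrist_force"],1),"gap",round(s["finger_gap"],4),"q",np.round(s["joint_pos"],2)); return s
E
python3 -c "
from h import *
p=push(222.5,.032);print(p,delta(*p,.2,132.5),delta(*p,.05,132.5)); st()"
```

```text
[-0.0691432  -0.04077711] (array([-47.28,  29.81,   3.13]), array([-0.   ,  0.   , -0.156])) (array([-47.28,  29.81,  18.13]), array([-0.   ,  0.   , -0.156]))
1.0 b [-0.2984 -0.5505] z 0.2313 byaw 123.6 F [-0.2 -0.9 -0.2] gap 0.0857 q [-0.97  0.26  0.11 -0.   -1.42 -0.28]
```

Request:
{"api": "drive_tool", "payload": {"commands": [{"hand": 0, "translation": [-47.3, 29.8, 3.1], "twist": [0, 0, -0.156]}, {"hand": 0, "translation": [-47.3, 29.8, 3.1], "twist": [0, 0, -0.156]}, {"hand": 0, "translation": [-47.3, 29.8, 3.1], "twist": [0, 0, -0.156]}, {"hand": 0, "translation": [-47.3, 29.8, 3.1], "twist": [0, 0, -0.156]}, {"hand": 0, "translation": [-47.3, 29.8, 3.1], "twist": [0, 0, -0.156]}], "newtons": 30}}

```text
time: 1.42
position: [0.3048, -0.3609, 0.2198]
tcp_rot: [[-0.891, -0.455, 0.0], [-0.455, 0.891, -0.0], [-0.0, -0.001, -1.0]]
wrist_force: [1.8, -0.0, 0.1]
finger_gap: 0.0255
```

```bash
python3 -c "
from h import *
st();p=push(222.5,.032);print(delta(*p,.2,132.5))"
```

```text
1.4167 b [-0.2127 -0.3592] z 0.2198 byaw 132.5 F [ 1.8 -0.   0.1] gap 0.0255 q [-0.54  0.1  -0.11  0.   -1.36 -0.56]
(array([-32.09,  13.8 ,   1.98]), array([-0.001,  0.   , -0.001]))
```

Request:
{"api": "drive_tool", "payload": {"commands": [{"hand": 0, "translation": [-32.1, 13.8, 2], "twist": [0, 0, 0]}, {"hand": 0, "translation": [-32.1, 13.8, 2], "twist": [0, 0, 0]}, {"hand": 0, "translation": [-32.1, 13.8, 2], "twist": [0, 0, 0]}, {"hand": 0, "translation": [-32.1, 13.8, 2], "twist": [0, 0, 0]}, {"hand": 0, "translation": [-32.1, 13.8, 2], "twist": [0, 0, 0]}]}}

```text
time: 1.83
position: [0.4376, -0.2003, 0.2083]
tcp_rot: [[-0.89, -0.455, 0.001], [-0.455, 0.89, -0.001], [-0.001, -0.001, -1.0]]
wrist_force: [0.9, -0.6, -0.1]
finger_gap: -0.0
```

```bash
python3 -c "
from h import *
st();p=push(222.5,.032);print(delta(*p,.1,132.5))"
```

```text
1.8333 b [-0.1273 -0.1691] z 0.2083 byaw 132.5 F [ 0.9 -0.6 -0.1] gap -0.0 q [-0.1   0.13 -0.11  0.   -1.33 -1.  ]
(array([-12.94,   5.55,  10.83]), array([-0.001,  0.001, -0.   ]))
```

Request:
{"api": "drive_tool", "payload": {"commands": [{"hand": 0, "translation": [-12.9, 5.6, 10.8], "twist": [0, 0, 0]}, {"hand": 0, "translation": [-12.9, 5.6, 10.8], "twist": [0, 0, 0]}, {"hand": 0, "translation": [-12.9, 5.6, 10.8], "twist": [0, 0, 0]}, {"hand": 0, "translation": [-12.9, 5.6, 10.8], "twist": [0, 0, 0]}, {"hand": 0, "translation": [-12.9, 5.6, 10.8], "twist": [0, 0, 0]}]}}

```text
time: 2.25
position: [0.5272, -0.0885, 0.0962]
tcp_rot: [[-0.889, -0.457, -0.004], [-0.457, 0.889, 0.0], [0.003, 0.002, -1.0]]
wrist_force: [-0.0, 0.3, -0.8]
finger_gap: 0.0
```

```bash
python3 -c "
from h import *
st();p=push(222.5,.032);print(delta(*p,.05,132.5))
im,d=get_image('wrist');cv2.imwrite('pics/w1.png',im)"
```

```text
2.25 b [-0.0706 -0.0375] z 0.0962 byaw 132.6 F [-0.   0.3 -0.8] gap 0.0 q [ 0.13  0.31 -0.17 -0.   -1.09 -1.22]
(array([ 0.1 , -0.35,  4.61]), array([ 0.002, -0.003,  0.002]))
```

View pics/w1.png

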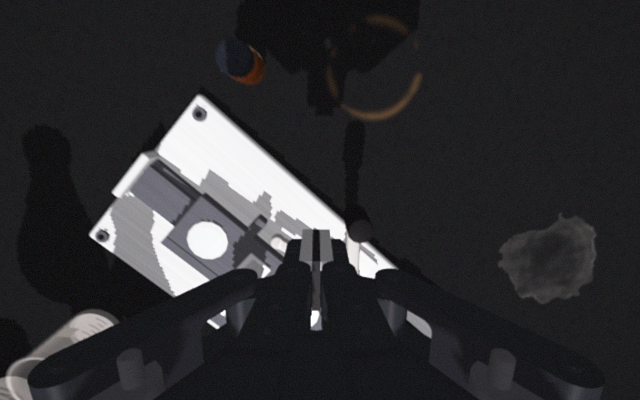

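Request:
{"api": "drive_tool", "payload": {"commands": [{"hand": 0, "translation": [0.1, -0.4, 2.5], "twist": [0, 0, 0]}, {"hand": 0, "translation": [0.1, -0.4, 4.5], "twist": [0, 0, 0]}, {"hand": 0, "translation": [0.1, -0.4, 4.5], "twist": [0, 0, 0]}, {"hand": 0, "translation": [0.1, -0.4, 4.5], "twist": [0, 0, 0]}, {"hand": 0, "translation": [0.1, -0.4, 4.5], "twist": [0, 0, 0]}]}}

```text
time: 2.72
position: [0.5289, -0.0934, 0.053]
tcp_rot: [[-0.889, -0.457, -0.002], [-0.457, 0.889, -0.001], [0.002, 0.0, -1.0]]
wrist_force: [0.4, -0.1, -0.0]
finger_gap: 0.0001
```

```bash
python3 -c "
from h import *
s=st()
for a in [222,216,210,204,198,192,186,180,174,168]:
  p=push(a,.0225);print(a,delta(*p,.052,a-90,s))
"
```

```text
2.7167 b [-0.0678 -0.0418] z 0.053 byaw 132.6 F [ 0.4 -0.1 -0. ] gap 0.0001 q [ 0.12  0.35 -0.23  0.   -0.99 -1.21]
222 (array([0.05, 1.17, 0.1 ]), array([ 0.   , -0.002,  0.011]))
216 (array([0.25, 1.79, 0.1 ]), array([ 0.   , -0.002,  0.116]))
210 (array([0.38, 2.43, 0.1 ]), array([ 0.   , -0.002,  0.22 ]))
204 (array([0.44, 3.07, 0.1 ]), array([-0.   , -0.002,  0.325]))
198 (array([0.43, 3.73, 0.1 ]), array([-0.   , -0.002,  0.43 ]))
192 (array([0.36, 4.37, 0.1 ]), array([-0.   , -0.002,  0.534]))
186 (array([0.22, 5.01, 0.1 ]), array([-0.   , -0.002,  0.639]))
180 (array([0.02, 5.63, 0.1 ]), array([-0.   , -0.002,  0.744]))
174 (array([-0.25,  6.22,  0.1 ]), array([-0.001, -0.002,  0.849]))
168 (array([-0.58,  6.78,  0.1 ]), array([-0.001, -0.002,  0.953]))
```

Request:
{"api": "drive_tool", "payload": {"commands": [{"hand": 0, "translation": [0.1, 1.2, 0.1], "twist": [0, 0, 0.01]}, {"hand": 0, "translation": [0.25, 1.8, 0.1], "twist": [0, 0, 0.115]}, {"hand": 0, "translation": [0.4, 2.4, 0.1], "twist": [0, 0, 0.22]}, {"hand": 0, "translation": [0.45, 3.1, 0.1], "twist": [0, 0, 0.325]}, {"hand": 0, "translation": [0.45, 3.7, 0.1], "twist": [0, 0, 0.43]}]}}

```text
time: 3.13
position: [0.5091, -0.0628, 0.0543]
tcp_rot: [[-0.999, -0.04, 0.002], [-0.04, 0.999, -0.001], [-0.002, -0.001, -1.0]]
wrist_force: [0.0, -0.4, -1.1]
finger_gap: 0.0001
```

```bash
python3 -c "
from h import *
s=st()
for a in [192,186,180,174,168]:
  p=push(a,.0225);print(a,delta(*p,.052,a-90,s))
im,d=get_image('top');cv2.imwrite('pics/t1.png',cv2.resize(im[130:280,260:440],None,fx=4,fy=4))
c=calibration('top');P=cloud(c,d);B=w2b(P)
"
```

```text
3.1333 b [-0.095  -0.0175] z 0.0543 byaw 107.7 F [ 0.  -0.4 -1.1] gap 0.0001 q [ 0.18  0.31 -0.3   0.   -0.96 -1.72]
192 (array([0.32, 0.67, 0.23]), array([-0.001,  0.002,  0.099]))
186 (array([0.46, 1.31, 0.23]), array([-0.001,  0.002,  0.204]))
180 (array([0.53, 1.96, 0.23]), array([-0.001,  0.002,  0.309]))
174 (array([0.54, 2.61, 0.23]), array([-0.   ,  0.002,  0.413]))
168 (array([0.48, 3.25, 0.23]), array([-0.   ,  0.002,  0.518]))
```

View pics/t1.png

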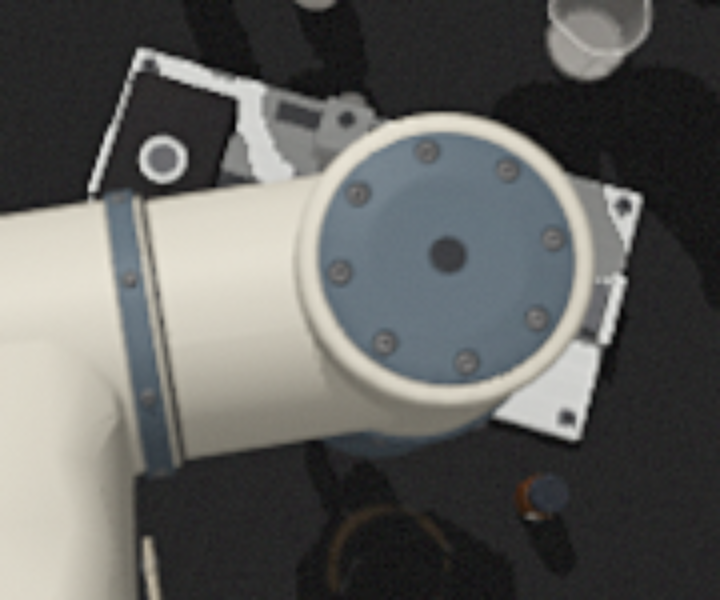

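The arm hides the lever from the top camera; I'll continue the arc.

Request:
{"api": "drive_tool", "payload": {"commands": [{"hand": 0, "translation": [0.3, 0.7, 0.2], "twist": [0, 0, 0.1]}, {"hand": 0, "translation": [0.45, 1.3, 0.2], "twist": [0, 0, 0.205]}, {"hand": 0, "translation": [0.55, 2.0, 0.2], "twist": [0, 0, 0.31]}, {"hand": 0, "translation": [0.55, 2.6, 0.2], "twist": [0, 0, 0.415]}, {"hand": 0, "translation": [0.5, 3.25, 0.2], "twist": [0, 0, 0.52]}]}}

```text
time: 3.6
position: [0.5037, -0.03, 0.0542]
tcp_rot: [[-0.883, 0.469, 0.005], [0.469, 0.883, -0.001], [-0.005, 0.002, -1.0]]
wrist_force: [-0.4, -2.2, 0.9]
finger_gap: 0.0001
```

```bash
python3 -c "
from h import *
s=st()
for a in [162,156,150,144,138,135,132]:
  p=push(a,.0225);print(a,delta(*p,.052,a-90,s))
im,d=get_image('wrist');cv2.imwrite('pics/w2.png',im)
"
```

```text
3.6 b [-0.1088  0.0127] z 0.0542 byaw 77.4 F [-0.4 -2.2  0.9] gap 0.0001 q [ 0.25  0.29 -0.32  0.   -0.95 -2.31]
162 (array([0.25, 0.54, 0.22]), array([0.002, 0.005, 0.094]))
156 (array([0.4 , 1.18, 0.22]), array([0.003, 0.005, 0.199]))
150 (array([0.48, 1.82, 0.22]), array([0.003, 0.005, 0.304]))
144 (array([0.49, 2.48, 0.22]), array([0.003, 0.004, 0.409]))
138 (array([0.43, 3.12, 0.22]), array([0.003, 0.004, 0.513]))
135 (array([0.37, 3.45, 0.22]), array([0.003, 0.004, 0.566]))
132 (array([0.3 , 3.76, 0.23]), array([0.003, 0.004, 0.618]))
```

View pics/w2.png

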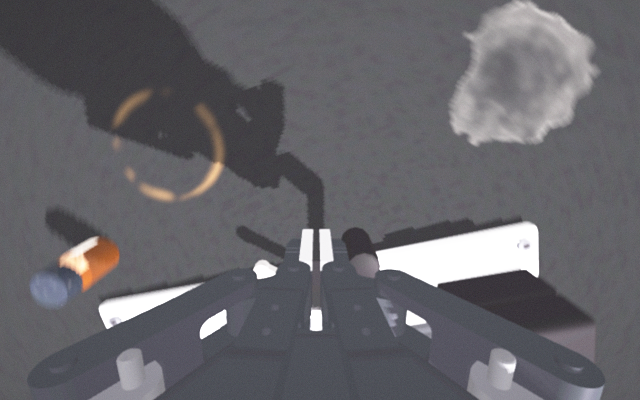

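Request:
{"api": "drive_tool", "payload": {"commands": [{"hand": 0, "translation": [0.25, 0.55, 0.2], "twist": [0, 0, 0.095]}, {"hand": 0, "translation": [0.4, 1.2, 0.2], "twist": [0, 0, 0.2]}, {"hand": 0, "translation": [0.5, 1.8, 0.2], "twist": [0, 0, 0.3]}, {"hand": 0, "translation": [0.5, 2.5, 0.2], "twist": [0, 0, 0.4]}, {"hand": 0, "translation": [0.45, 3.1, 0.2], "twist": [0, 0, 0.45]}]}}

```text
time: 4.07
position: [0.5154, 0.0, 0.0536]
tcp_rot: [[-0.586, 0.81, 0.007], [0.81, 0.586, -0.0], [-0.004, 0.006, -1.0]]
wrist_force: [-0.8, -0.5, 0.4]
finger_gap: 0.0002
```

```bash
python3 -c "
from h import *
s=st()
for a in [138,135,132]:
  p=push(a,.0225);print(a,delta(*p,.052,a-90,s))
im,d=get_image('wrist');cv2.imwrite('pics/w3.png',im)
"
```

```text
4.0667 b [-0.1056  0.0447] z 0.0536 byaw 51.3 F [-0.8 -0.5  0.4] gap 0.0002 q [ 0.31  0.31 -0.3   0.   -0.96 -2.82]
138 (array([ 0.01, -0.09,  0.16]), array([0.006, 0.004, 0.057]))
135 (array([0.1 , 0.23, 0.16]), array([0.006, 0.004, 0.109]))
132 (array([0.18, 0.54, 0.17]), array([0.006, 0.004, 0.162]))
```

View pics/w3.png

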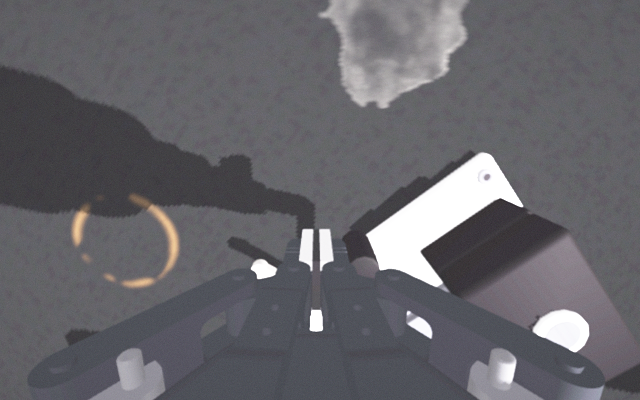

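Request:
{"api": "drive_tool", "payload": {"commands": [{"hand": 0, "translation": [0.1, 0.25, 0.1], "twist": [0, 0, 0]}, {"hand": 0, "translation": [0.15, 0.45, 0.1], "twist": [0, 0, 0]}, {"hand": 0, "translation": [0.15, 0.45, 0.1], "twist": [0, 0, 0]}, {"hand": 0, "translation": [0, -0.8, 0], "twist": [0, 0, 0]}, {"hand": 0, "translation": [0, -1.0, -2], "twist": [0, 0, 0]}]}}

```text
time: 4.53
position: [0.5038, -0.0063, 0.0704]
tcp_rot: [[-0.586, 0.811, 0.0], [0.811, 0.586, -0.0], [-0.0, -0.0, -1.0]]
wrist_force: [-0.6, -0.4, -0.1]
finger_gap: 0.0001
```

```bash
python3 -c "
from h import *
s=st()
print(delta(0,-.0395,.13,90,s))
"
```

```text
4.5333 b [-0.1151  0.0355] z 0.0704 byaw 51.2 F [-0.6 -0.4 -0.1] gap 0.0001 q [ 0.3   0.28 -0.29  0.   -1.   -2.82]
(array([-13.67,   1.35,  -5.95]), array([-0.   ,  0.   , -0.676]))
```

Rise, turn and move over the tab, opening the hand.

Request:
{"api": "drive_tool", "payload": {"commands": [{"hand": 0, "translation": [0, -1.0, -4], "twist": [0, 0, -0.12]}, {"hand": 4.5, "translation": [-2, -1.0, -7.5], "twist": [0, 0, -0.24]}, {"hand": 4.5, "translation": [-6, 0, -7.5], "twist": [0, 0, -0.36]}, {"hand": 4.5, "translation": [-10, 1, -7], "twist": [0, 0, -0.48]}, {"hand": 4.5, "translation": [-13.7, 1.35, -6], "twist": [0, 0, -0.6]}]}}

```text
time: 4.95
position: [0.5973, -0.1108, 0.1329]
tcp_rot: [[-0.944, 0.33, 0.006], [0.33, 0.944, -0.0], [-0.005, 0.002, -1.0]]
wrist_force: [1.1, 1.1, -0.2]
finger_gap: 0.0449
```

```bash
python3 -c "
from h import *
s=st()
print(delta(0,-.0395,.1,90,s))
c=calibration('wrist');im,d=get_image('wrist');cv2.imwrite('pics/w4.png',im)
P=cloud(c,d);B=w2b(P);z=P[...,2];x,y=B[...,0],B[...,1]
def ext(n,m):
  q=B[m&(d>0)]
  if len(q):print(n,len(q),np.round(np.percentile(q,[1,50,99],axis=0),4).tolist(),np.median(z[m&(d>0)]))
ext('tab',(z>.065)&(z<.075)&(abs(x)<.02)&(abs(y+.04)<.02))
ext('block',(z>.041)&(z<.05)&(x>.03)&(x<.08)&(abs(y)<.05))
ext('knob',(z>.068)&(z<.08)&(x<-.04)&(x>-.13)&(abs(y-.03)<.08))
im,d=get_image('scene');cv2.imwrite('pics/s4.png',cv2.resize(im[110:260,230:450],None,fx=3.6,fy=3.6))
P=cloud(calibration('scene'),d);B=w2b(P);z=P[...,2];x,y=B[...,0],B[...,1]
ext('knob',(z>.066)&(z<.08)&(x<-.06)&(x>-.13)&(abs(y-.03)<.08))
"
```

```text
4.95 b [ 0.0029 -0.0404] z 0.1329 byaw 86.1 F [ 1.1  1.1 -0.2] gap 0.0449 q [ 0.07  0.41  0.07  0.   -1.23 -1.98]
(array([0.31, 0.07, 3.29]), array([ 0.002,  0.006, -0.068]))
tab 576 [[-0.0105, -0.046], [0.0017, -0.0402], [0.0148, -0.0344]] 0.06784998997594517
block 433 [[0.0414, 0.0148], [0.0488, 0.0307], [0.065, 0.0376]] 0.04386936576373687
knob 571 [[-0.0924, 0.0563], [-0.0852, 0.063], [-0.0778, 0.0709]] 0.07164603118335083
knob 44 [[-0.0947, 0.0584], [-0.0883, 0.0662], [-0.0795, 0.0728]] 0.07059966185736466
```

View pics/w4.png

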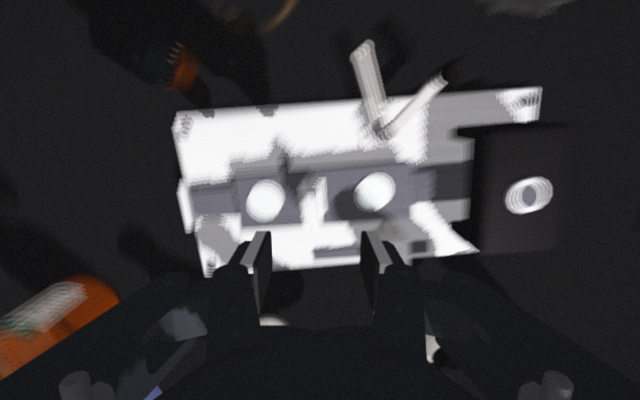

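View pics/s4.png

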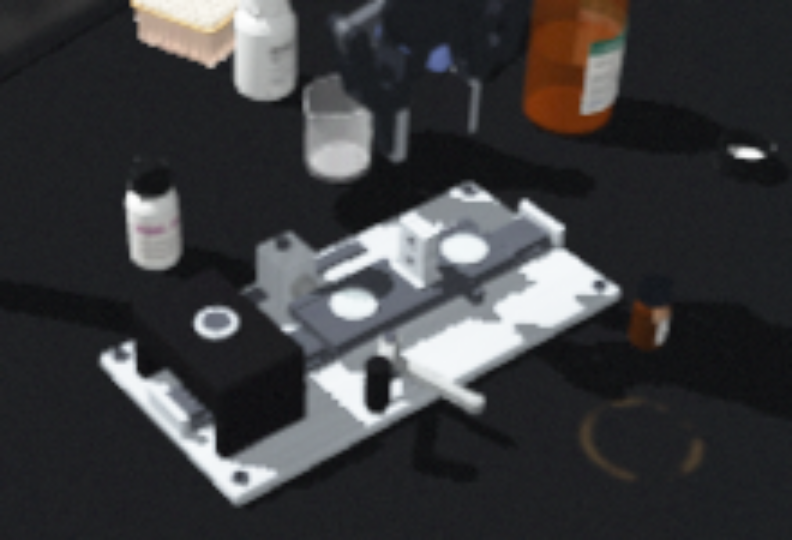

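Lever knob at bench (−86,64) mm, i.e. fully open; tab is at y=−40. Descend to it.

Request:
{"api": "drive_tool", "payload": {"commands": [{"hand": 4.5, "translation": [0.3, 0.05, 2], "twist": [0, 0, -0.07]}, {"hand": 4.5, "translation": [0.3, 0.05, 4], "twist": [0, 0, -0.07]}, {"hand": 4.5, "translation": [0.3, 0.05, 6], "twist": [0, 0, -0.07]}, {"hand": 4.5, "translation": [0.3, 0.05, 6], "twist": [0, 0, -0.07]}, {"hand": 4.5, "translation": [0.3, 0.05, 6], "twist": [0, 0, -0.07]}]}}

```text
time: 5.47
position: [0.5915, -0.1119, 0.067]
tcp_rot: [[-0.963, 0.269, -0.006], [0.269, 0.963, -0.001], [0.006, -0.002, -1.0]]
wrist_force: [1.0, 0.2, -0.1]
finger_gap: 0.0449
```

```bash
python3 -c "
from h import *
s=st()
print(delta(0,-.040,.039,90,s))
"
```

```text
5.4667 b [-0.0024 -0.043 ] z 0.067 byaw 89.8 F [ 1.   0.2 -0.1] gap 0.0449 q [ 0.07  0.46 -0.03  0.   -1.09 -1.92]
(array([-0.26,  0.31,  2.8 ]), array([-0.002, -0.006, -0.004]))
```

Request:
{"api": "drive_tool", "payload": {"commands": [{"hand": 4.5, "translation": [-0.25, 0.3, 2], "twist": [0, 0, 0]}, {"hand": 4.5, "translation": [-0.25, 0.3, 2.7], "twist": [0, 0, 0]}, {"hand": 4.5, "translation": [-0.25, 0.3, 2.7], "twist": [0, 0, 0]}, {"hand": 4.5, "translation": [-0.25, 0.3, 2.7], "twist": [0, 0, 0]}, {"hand": 1.5, "translation": [-0.25, 0.3, 2.7], "twist": [0, 0, 0]}], "newtons": 30}}

```text
time: 5.88
position: [0.5953, -0.1098, 0.0414]
tcp_rot: [[-0.963, 0.269, -0.004], [0.269, 0.963, -0.001], [0.004, -0.002, -1.0]]
wrist_force: [0.2, 0.2, 0.1]
finger_gap: 0.0346
```

Request:
{"api": "drive_tool", "payload": {"commands": [{"hand": 0, "translation": [0, 0, 0], "twist": [0, 0, 0]}, {"hand": 0, "translation": [0, 0, 0], "twist": [0, 0, 0]}, {"hand": 0, "translation": [0, 0, 0], "twist": [0, 0, 0]}, {"hand": 0, "translation": [0, 0, 0], "twist": [0, 0, 0]}, {"hand": 0, "translation": [0, 0, 0], "twist": [0, 0, 0]}]}}

```text
time: 6.3
position: [0.596, -0.11, 0.0429]
tcp_rot: [[-0.963, 0.268, -0.002], [0.268, 0.963, -0.002], [0.001, -0.002, -1.0]]
wrist_force: [-1.0, 0.4, 6.4]
finger_gap: 0.0112
```

```bash
python3 -c "
from h import *
s=st()
print(delta(0,.024,.039,90,s))
"
```

```text
6.3 b [ 0.0014 -0.04  ] z 0.0429 byaw 89.8 F [-1.   0.4  6.4] gap 0.0112 q [ 0.08  0.48 -0.05  0.   -1.04 -1.92]
(array([0.16, 6.4 , 0.37]), array([-0.002, -0.001, -0.003]))
```

Request:
{"api": "drive_tool", "payload": {"commands": [{"hand": 0, "translation": [0, 1.0, 0], "twist": [0, 0, 0]}, {"hand": 0, "translation": [0, 2.0, 0], "twist": [0, 0, 0]}, {"hand": 0, "translation": [0, 3.2, 0], "twist": [0, 0, 0]}, {"hand": 0, "translation": [0, 4.2, 0], "twist": [0, 0, 0]}, {"hand": 0, "translation": [0, 5.0, 0], "twist": [0, 0, 0]}]}}

```text
time: 6.72
position: [0.6098, -0.0605, 0.0429]
tcp_rot: [[-0.964, 0.268, -0.002], [0.268, 0.964, -0.002], [0.001, -0.002, -1.0]]
wrist_force: [-0.9, -2.2, 2.6]
finger_gap: 0.0112
```

```bash
cat > m.py <<'E'
from h import *
import sys
s=st(); n=sys.argv[1]
def ext(nm,m):
  q=B[m&(d>0)]
  if len(q):print(nm,len(q),np.round(np.percentile(q,[1,50,99],axis=0),4).tolist(),np.round(np.median(z[m&(d>0)]),4))
c=calibration('wrist');im,d=get_image('wrist');cv2.imwrite(f'pics/w{n}.png',im)
im,d=get_image('scene');cv2.imwrite(f'pics/s{n}.png',cv2.resize(im[140:220,260:390],None,fx=6,fy=6,interpolation=cv2.INTER_CUBIC))
np.savez(f"s{n}.npz",im=im,d=d)
E
python3 m.py 5
```

```text
6.7167 b [0.0015 0.0114] z 0.0429 byaw 89.9 F [-0.9 -2.2  2.6] gap 0.0112 q [ 0.16  0.49 -0.03  0.   -1.05 -2.  ]
```

View pics/w5.png

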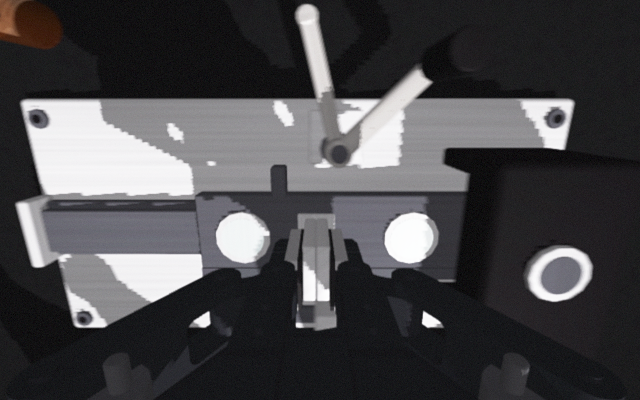

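View pics/s5.png

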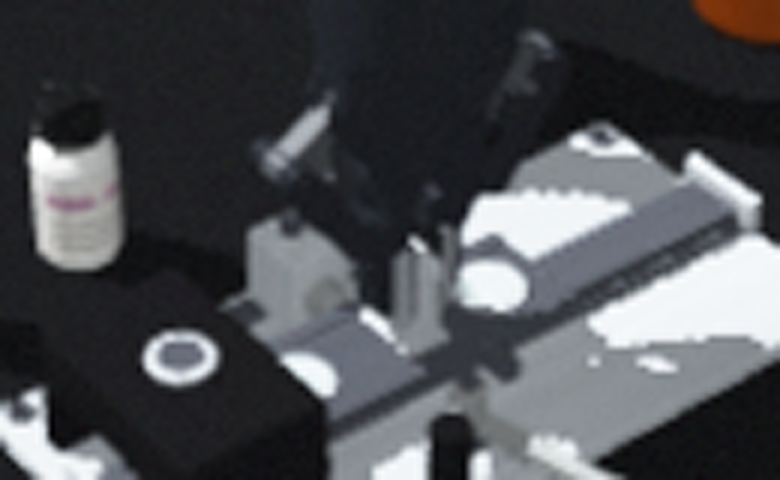

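Request:
{"api": "drive_tool", "payload": {"commands": [{"hand": 0, "translation": [0, 0.2, 0], "twist": [0, 0, 0]}, {"hand": 0, "translation": [0, 0.4, 0], "twist": [0, 0, 0]}, {"hand": 0, "translation": [0, 0.6, 0], "twist": [0, 0, 0]}, {"hand": 0, "translation": [0, 0.7, 0], "twist": [0, 0, 0]}, {"hand": 0, "translation": [0, 0.7, 0], "twist": [0, 0, 0]}]}}

```text
time: 7.23
position: [0.6121, -0.0522, 0.0429]
tcp_rot: [[-0.964, 0.267, -0.001], [0.267, 0.964, 0.001], [0.001, 0.0, -1.0]]
wrist_force: [-0.4, 3.1, 2.3]
finger_gap: 0.0111
```

Request:
{"api": "drive_tool", "payload": {"commands": [{"hand": 0, "translation": [0, 0.1, 0], "twist": [0, 0, 0]}, {"hand": 0, "translation": [0, 0.2, 0], "twist": [0, 0, 0]}, {"hand": 0, "translation": [0, 0.3, 0], "twist": [0, 0, 0]}, {"hand": 0, "translation": [0, 0.3, 0], "twist": [0, 0, 0]}, {"hand": 0, "translation": [0, 0.3, 0], "twist": [0, 0, 0]}]}}

```text
time: 7.65
position: [0.613, -0.0491, 0.0429]
tcp_rot: [[-0.964, 0.267, -0.001], [0.267, 0.964, 0.001], [0.001, 0.001, -1.0]]
wrist_force: [-0.1, 2.6, 1.4]
finger_gap: 0.0116
```

```bash
python3 m.py 6
```

```text
7.65 b [0.0016 0.0233] z 0.0429 byaw 89.9 F [-0.1  2.6  1.4] gap 0.0116 q [ 0.17  0.5  -0.03 -0.   -1.05 -2.01]
```

Request:
{"api": "drive_tool", "payload": {"commands": [{"hand": 0, "translation": [0, 0.1, 0], "twist": [0, 0, 0]}, {"hand": 0, "translation": [0, 0.2, 0], "twist": [0, 0, 0]}, {"hand": 0, "translation": [0, 0.2, 0], "twist": [0, 0, 0]}, {"hand": 0, "translation": [0, 0.2, 0], "twist": [0, 0, 0]}, {"hand": 0, "translation": [0, 0.2, 0], "twist": [0, 0, 0]}]}}

```text
time: 8.17
position: [0.6131, -0.0485, 0.0429]
tcp_rot: [[-0.964, 0.267, -0.002], [0.267, 0.964, -0.001], [0.001, -0.001, -1.0]]
wrist_force: [-1.4, -4.8, 2.4]
finger_gap: 0.0115
```

```bash
python3 m.py 7
```

```text
8.1667 b [0.0015 0.0238] z 0.0429 byaw 89.9 F [-1.4 -4.8  2.4] gap 0.0115 q [ 0.18  0.5  -0.03  0.   -1.05 -2.02]
```

View pics/s7.png

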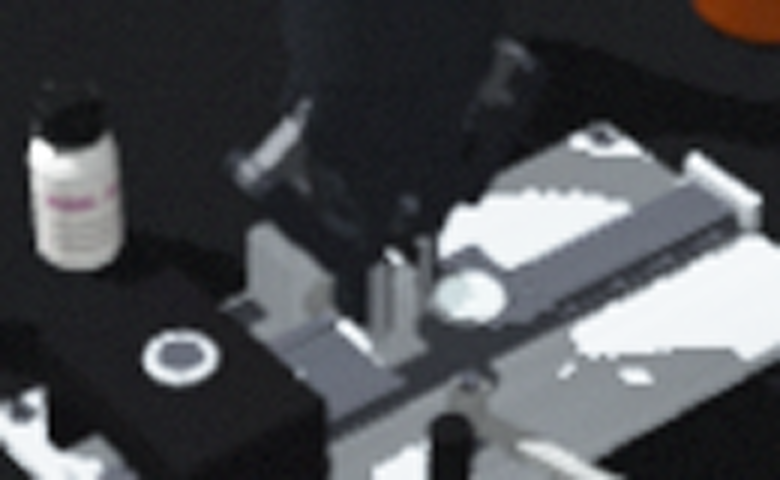

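View pics/w7.png

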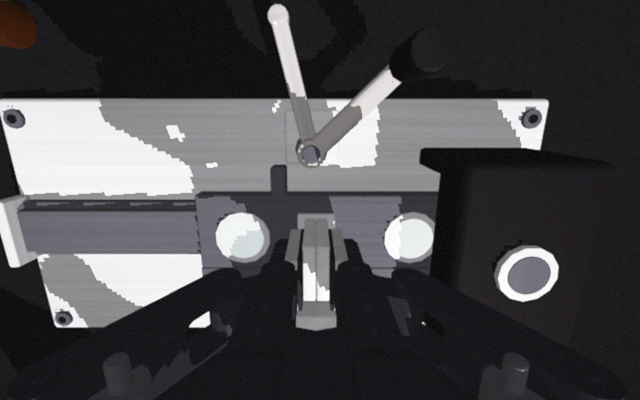

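Request:
{"api": "drive_tool", "payload": {"commands": [{"hand": 0, "translation": [0, 0, 0], "twist": [0, 0, 0]}, {"hand": 0, "translation": [0, 0, 0], "twist": [0, 0, 0]}, {"hand": 0, "translation": [0, 0, 0], "twist": [0, 0, 0]}, {"hand": 0, "translation": [0, 0, 0], "twist": [0, 0, 0]}, {"hand": 0, "translation": [0, 0, 0], "twist": [0, 0, 0]}]}}

```text
time: 8.68
position: [0.613, -0.0488, 0.0429]
tcp_rot: [[-0.964, 0.267, -0.002], [0.267, 0.964, -0.001], [0.001, -0.002, -1.0]]
wrist_force: [-1.5, -4.7, 1.2]
finger_gap: 0.0115
```

```bash
python3 m.py 8
python3 - <<'E'
from h import *
c=calibration("scene")
for n in ["scene0","s5","s6","s7","s8"]:
    d=np.load(n+".npz")["d"];P=cloud(c,d);B=w2b(P);z=P[...,2];x,y=B[...,0],B[...,1]
    for nm,m in dict(tabface=(z>.034)&(z<.06)&(x>-.019)&(x<-.009)&(y<.06)&(y>-.06),blk=(z>.015)&(z<.042)&(x>.034)&(x<.043)&(y>-.02)&(y<.05),blktop=(z>.041)&(z<.047)&(x>.036)&(x<.072)&(y>-.02)&(y<.05),lug=(z>.02)&(z<.034)&(x>-.042)&(x<-.029)&(y<.06)).items():
        q=y[m&(d>0)]
        if len(q):print(n,nm,len(q),np.round(np.percentile(q,[3,50,97]),4))
E
```

```text
8.6833 b [0.0015 0.0236] z 0.0429 byaw 89.9 F [-1.5 -4.7  1.2] gap 0.0115 q [ 0.17  0.5  -0.03  0.   -1.05 -2.02]
scene0 tabface 38 [-0.0446 -0.038  -0.0331]
scene0 blk 75 [0.0134 0.0304 0.039 ]
scene0 blktop 99 [0.0119 0.0277 0.0388]
scene0 lug 128 [-5.941e-01 -5.450e-02 -3.000e-04]
s5 tabface 63 [0.0033 0.015  0.0262]
s5 blk 71 [0.0145 0.031  0.0394]
s5 blktop 76 [0.0177 0.0292 0.0394]
s5 lug 66 [-0.5957 -0.5468 -0.0009]
s6 tabface 67 [0.0142 0.0264 0.0374]
s6 blk 53 [0.0228 0.0319 0.0399]
s6 blktop 45 [0.0274 0.0342 0.0388]
s6 lug 63 [-0.5965 -0.546   0.0065]
s7 tabface 62 [0.0153 0.0266 0.0366]
s7 blk 55 [0.0225 0.0327 0.0394]
s7 blktop 42 [0.0296 0.0346 0.0391]
s7 lug 58 [-0.5966 -0.549   0.0089]
s8 tabface 61 [0.0143 0.0275 0.0374]
s8 blk 55 [0.0233 0.0318 0.0389]
s8 blktop 43 [0.029  0.0343 0.0396]
s8 lug 56 [-0.5932 -0.5463  0.0093]
```

Request:
{"api": "drive_tool", "payload": {"commands": [{"hand": 0, "translation": [0, -0.03, 0], "twist": [0, 0, 0]}, {"hand": 0, "translation": [0, -0.05, 0], "twist": [0, 0, 0]}, {"hand": 0, "translation": [0, -0.05, 0], "twist": [0, 0, 0]}, {"hand": 0, "translation": [0, -0.05, 0], "twist": [0, 0, 0]}, {"hand": 0, "translation": [0, -0.05, 0], "twist": [0, 0, 0]}]}}

```text
time: 9.2
position: [0.613, -0.0488, 0.0429]
tcp_rot: [[-0.964, 0.267, -0.001], [0.267, 0.964, -0.001], [0.001, -0.001, -1.0]]
wrist_force: [-0.3, -0.4, 0.9]
finger_gap: 0.0112
```

```bash
python3 m.py 9;python3 - <<'E'
from h import *
im=np.load("s9.npz")["im"]; cv2.imwrite("pics/s9z.png",cv2.resize(im[170:210,295:345],None,fx=14,fy=14,interpolation=cv2.INTER_CUBIC))
for l in ["notch","plunger"]:
    for r in recognise(l,"scene")[:2]: w=world(calibration("scene"),r["xyz"]);print(l,r["score"],w2b(w),w[2])
E
```

```text
9.2 b [0.0015 0.0235] z 0.0429 byaw 89.9 F [-0.3 -0.4  0.9] gap 0.0112 q [ 0.17  0.5  -0.03  0.   -1.05 -2.02]
notch 0.71 [-0.00810114  0.02087986] 0.025873968251309165
plunger 0.7 [0.0422425  0.03520432] 0.02982846504372383
```

View pics/s9z.png

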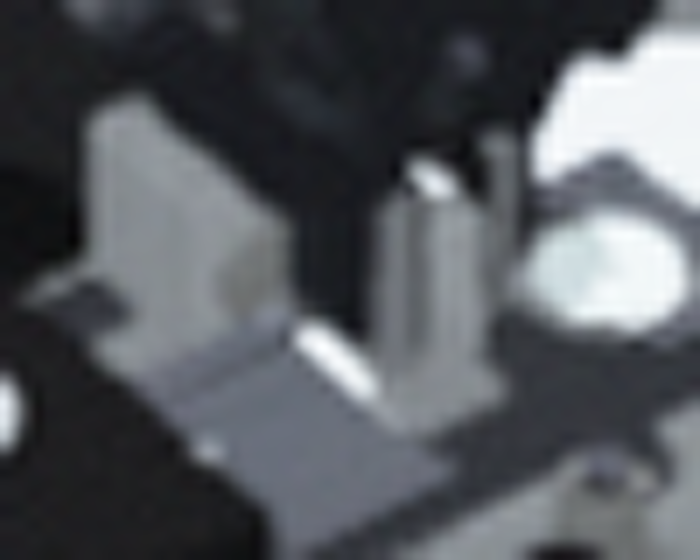

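```bash
python3 -c "
from h import *
st(); print(sign_off())"
```

```text
9.4 b [0.0015 0.0234] z 0.0429 byaw 89.9 F [-0.9 -0.2  0.8] gap 0.0113 q [ 0.17  0.5  -0.03  0.   -1.05 -2.02]
the job is handed in; nothing more can be done
None
```

I swung the lock lever open, pinched the slide's tab, and slid it about 64 mm until the ball seated. The job was handed in at about 9.4 s with the tab still held.

**Last checks**
- **Lever:** after the push, its knob measured at bench (−86, 64) mm, which puts the lever at about 1.58 rad. It still looked open in the wrist picture taken with the slide at the notch.
- **Grip:** the fingers are stopped on the tab at a gap of about 11 mm, with the grip set to 30 N. I did not measure the force on each face separately.
- **Seating:** the push along the rail was about +3 N (drawn forward) at roughly y = 20 mm. It turned to −4.8 N at about y = 24 mm, then fell to about 0 N without the slide moving once I relaxed the push, as a seated ball should behave.
- **Position:** the tool stands at bench y = 23.4 mm, against 24.1 mm for the plunger from the top camera.
- **Bystanders:** I saw no contact with the beaker, bottle or vial. I did not measure their final positions.

**Checks that disagreed**
- **Scene camera:** it put the tab about 1–2 mm past the plunger, with a noisy fit.
- **Recognition network:** its notch and plunger readings were about 14 mm apart along the rail. I set these aside because they report the middle of the visible surface rather than the points themselves.

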